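# Charge the mini keg through its angled gas post

### The job

Fizz up the mini keg of lemonade: pull the blue dust cap off its slanting gas post and put the cap in the small bowl, then take the hand charger and press its coupler squarely onto the post until it snaps on. Go on pushing, without ramming it, so that the barrel moves down over its spring and the red band disappears into the coupler, and finish while still holding it pressed in like that. Leave the glass and the mandarin where they are.

Things in the scene. Friction and masses are not known exactly. Their poses are not given: they have to be found in the camera images.
- keg: steel mini keg, 112 mm across, heavy, does not move; origin under its centre, z up. Black screw cap on top to 145 mm, wood-knobbed tap at its +x side, rising to 181 mm; on its -x side a gas post leans 35 degrees from vertical towards -x.
- gas_post (a point): centre of the steel gas post's tip, 170 mm above the worktop and 38 mm to -x of the keg's centre; z points out along the post's axis (35 degrees from vertical), y is level. Head 17 mm across with bevelled tip, groove (12 mm) 10 mm below the tip, brass collar of 27 mm from 24 mm below the tip down.
- dust_cap: blue plastic dust cap, 26 mm across, 21.5 mm long, loose over the post (1.7 mm play all round). Origin at the centre of its open mouth, z towards its closed end, which sits 4.5 mm beyond the post's tip. Lifts off along the post's axis without force.
- bowl: small cream bowl, 130 mm across the rim, 58 mm high, inner floor 8 mm above the worktop and about 75 mm across; origin under its centre.
- charger: hand gas charger, 0.28 kg, standing upright on its coupler; origin at the centre of its lower end, z up its axis. From below: steel coupler 38 mm across to 40 mm height, bare rod with red band to 51 mm, aluminium finger flange 41 mm across with top at 58 mm, aluminium barrel with black rubber rings, 28 mm across (the grip), up to 100 mm. Fingertips can rest on the flange to push.
- coupler_mouth (a point): centre of the coupler's mouth at the charger's lower end: a 21 mm bore, 19.5 mm deep, with four sprung locking balls. Fully on the post it lies 19.5 mm below the post's tip. The balls snap past the post's head at a push of about 7 N, then pull it on; the push stroke starts only after that.
- coupler (a joint): the charger's push stroke in m: 0 when free, 0.010 when the barrel is pushed fully down towards the coupler (red band hidden). Spring: 11 N to start, 17 N fully in; springs back when let go.
- tumbler: drinking glass, 80 mm across, 86 mm high, origin under its centre; stays where it is.
- mandarin: mandarin, 58 mm across, 53 mm high, origin under its centre; stays where it is.

How it is judged:
By the outcome, as a careful person would: the job done as asked, in the order asked, and still so for the second after the job is handed in, while the arm keeps its last pose, push and grip.
It also fails if it takes over 58 s, if anything falls off the work surface, if the arm or the gripper's body presses on something with over 40 N, if the wrist force passes 120 N, or if a joint passes its speed limit or range.

### The arm

A 6-joint arm with a two-finger parallel gripper is mounted at the origin on a cart in front of the work surface, level with it; the furniture and walls round the work are solid. World frame = base frame: x ahead of the robot, y to its left, z up, the work surface at z = 0. Lengths are in m, angles in rad, forces in N, time in s.
With the tool pointing down it reaches from about 0.35 to 0.775 m from the base axis. Payload 5.5 kg.
Tool frame: the origin (TCP) lies at the very end of the fingers, on their centre line; the grasp point (between the pads) lies 19 mm behind it; z points along the fingers, y is the line along which they close (so a half turn about z gives the same grasp; the last joint's range is limited). The gripper opens to 85 mm and grips with 20 to 120 N. Pads are 22 mm wide; open, the fingers measure 114 mm over their backs; the gripper's body (76 mm by 85 mm) begins 54 mm behind the grasp point. The pads swing forward as they close: fully open they stand 13 mm farther back than shut.
Start: joints at [-0.14, 0.313, 0.046, 1.304, 0, 1.431], TCP at [0.575, -0, 0.231] pointing down, gripper open.
Joint ranges: [-2.76, 2.76], [-0.86, 1.69], [-1.03, 1.26], [-2.2, 2.34], [-1.47, 1.5], [-3.14, 3.14]. Speed limits (rad/s): [2.57, 2.57, 3.14, 3.14, 3.14, 3.14].

### API

Orientations are given as a unit quaternion [w, x, y, z].
In Python, from workcell import get_state, read_camera, hand_in gives the robot as it stands.
- The arm moves only by the tool send_rows, never from a script. Its argument "increments" is a list of rows, each an object of numbers: "dx", "dy", "dz": the shift along the world's x, y, z in units of 25 mm (1.0 is 25 mm); "roll": the turn about the world's z in units of 8 degrees (1.0 is 8 degrees); "claw": the opening, from -1 (shut) to 1 (fully open). In form: [{"dx": .., "dy": .., "dz": .., "roll": .., "claw": ..}, ...]. A call has exactly 5 rows; each row is the pose to reach, as a shift and turn from the pose commanded when the call began; what a row does not reach only later rows make up. A row lasts 1/8 s, in which the tool goes at most 62.5 mm and 10.7 degrees, less where a joint would pass 70% of its speed; a pose out of reach is approached as far as the arm can. A call with a gripper value outside its range is refused whole. The fingers move at their own pace and stop on an object; "grip_force" is the grip in N (left out, the last holds). Time passes only in rows, so rows that repeat a pose let the fingers close, or fill a call up. It gives the time, the measured TCP pose, the force, the opening and the grip force at its end, in the units of the state.
- get_state(): the state, without advancing time (a new reading comes with each control period).
- read_camera(name): name is "scene" or "side" or "wrist"; returns a dict with "image" (384x512x3 uint8, blue, green, red), "fx", "fy", "cx", "cy" (pixels), "world_to_cam" (4x4, takes a point from world to camera coordinates). Camera axes: x right, y up, looking along -z (the intrinsics and any distortion apply to the point x, -y, -z); pixel columns grow to the right and rows downward; lengths in m; the calibration is good to about 2 mm. A picture is of the moment at which its call begins. There is no depth.
- hand_in(): hands the job in; it is judged then, once.
The state is a dict: "clock": time; "joint_pos": joint angles; "qvel": joint speeds; "tau": joint torques, N m; "tcp_pos": TCP position; "orientation": TCP orientation; "wrist_force": force on the tool from outside, world axes, zero at the start; "ft_torque": the same for the moment, N m; "finger_gap": finger opening in m; "grip_force": force on a finger pad.
Only numpy, scipy, OpenCV 4.12 (cv2) and the standard library are available. Lean on these libraries where they do the work, as an engineer would, in place of code of your own. Each camera call takes 0.05 s, during which the arm holds its last target. There are 200 camera calls.

## Working session

There is one attempt and no reset: what is moved stays moved. The work goes in short steps, Python scripts to look and compute and a tool call to move; the robot and the scene stay as the last step left them, time stands still between calls to the robot, and variables do not carry over. Pictures are saved under pics/ and viewed, at most 10 in all, crops included, and the job is handed in when it is done.

Besides the shell and the picture viewer there is one more tool, called after "Request:" by a JSON object that holds its "method" and its "body", one argument or row to a line. send_rows: Moves the arm, as the interface text tells. Its arguments: {"type":"object","properties":{"increments":{"type":"array","items":{"type":"object","properties":{"dx":{"type":"number"},"dy":{"type":"number"},"dz":{"type":"number"},"roll":{"type":"number"},"claw":{"type":"number"}}}},"grip_force":{"type":"number"}},"required":["increments"]}

```bash
ls; mkdir -p pics; python3 - <<'E'
from workcell import get_state, read_camera
import cv2,numpy as np
s=get_state()
for k,v in s.items(): print(k,np.round(v,4))
ims=[]
for n in ["scene","side"]:
    c=read_camera(n); cv2.imwrite(f"pics/{n}0.png",c["image"]); 
    print(n,{k:(np.round(v,4).tolist()) for k,v in c.items() if k!="image"})
    im=cv2.resize(c["image"],(800,600),interpolation=cv2.INTER_CUBIC); cv2.imwrite(f"pics/{n}0b.png",im)
E
```

```text
pics
clock 0.0
joint_pos [-0.1396  0.314   0.045   1.3036  0.      1.4313]
qvel [ 0.0002 -0.0002  0.0017 -0.0001  0.0001  0.0002]
tau [-2.90000e-03 -4.80629e+01  2.98531e+01  1.95000e-02 -4.00000e-04
 -0.00000e+00]
tcp_pos [5.745e-01 1.000e-04 2.304e-01]
orientation [-7.000e-04  7.071e-01  7.071e-01 -6.000e-04]
wrist_force [-0.1634  0.0818  0.2121]
ft_torque [-0.0163 -0.0058 -0.0032]
grip_force 0.0
finger_gap 0.0852
scene {'fx': 383.1829, 'fy': 383.1829, 'cx': 257.3365, 'cy': 189.4537, 'world_to_cam': [[0.7507, -0.6607, 0.0025, -0.4287], [0.4146, 0.474, 0.7768, -0.259], [-0.5143, -0.5821, 0.6298, -0.7195], [0.0, 0.0, 0.0, 1.0]]}
side {'fx': 363.8717, 'fy': 363.8717, 'cx': 258.151, 'cy': 188.8286, 'world_to_cam': [[0.8322, -0.5545, -0.0009, -0.4589], [0.2052, 0.3065, 0.9295, -0.2005], [-0.5152, -0.7737, 0.3688, -0.7416], [0.0, 0.0, 0.0, 1.0]]}
```

View pics/scene0b.png

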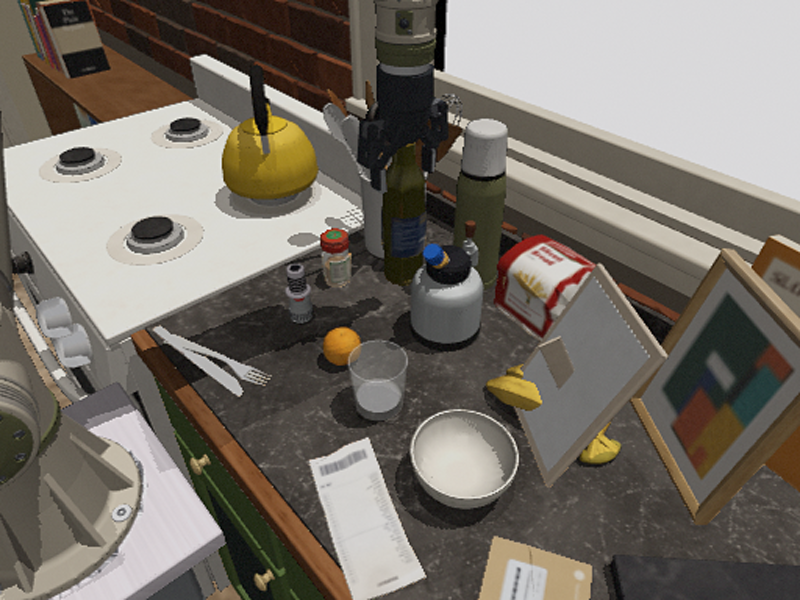

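View pics/side0b.png

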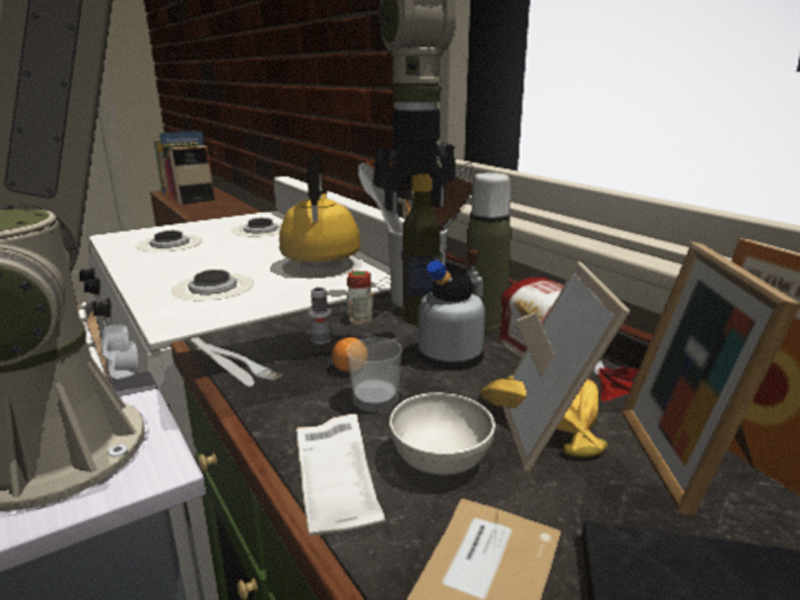

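```bash
cat > h.py <<'E'
import numpy as np,cv2
from workcell import get_state, read_camera
def proj(c,P):
    p=np.atleast_2d(P)@c["world_to_cam"][:3,:3].T+c["world_to_cam"][:3,3]
    return np.c_[c["cx"]+c["fx"]*p[:,0]/-p[:,2], c["cy"]-c["fy"]*p[:,1]/-p[:,2]]
def ray(c,uv):
    R=c["world_to_cam"][:3,:3];t=c["world_to_cam"][:3,3]
    d=R.T@np.array([(uv[0]-c["cx"])/c["fx"],-(uv[1]-c["cy"])/c["fy"],-1.]); return -R.T@t,d/np.linalg.norm(d)
def atz(c,uv,z):
    o,d=ray(c,uv); return o+d*(z-o[2])/d[2]
def tri(cs,uvs):
    A=np.zeros((3,3));b=np.zeros(3);
    for c,u in zip(cs,uvs):
        o,d=ray(c,u);M=np.eye(3)-np.outer(d,d);A+=M;b+=M@o
    p=np.linalg.solve(A,b); return p,[np.linalg.norm(proj(c,p)[0]-u) for c,u in zip(cs,uvs)]
def blob(c,lo,hi,box=None):
    m=cv2.inRange(cv2.cvtColor(c["image"],cv2.COLOR_BGR2HSV),lo,hi)
    if box: k=np.zeros_like(m);k[box[1]:box[3],box[0]:box[2]]=1;m=m*k
    n,l,s,ce=cv2.connectedComponentsWithStats(m); i=1+np.argmax(s[1:,4]); return ce[i],s[i]
E
python3 - <<'E'
from h import *
S=read_camera("scene");D=read_camera("side");W=read_camera("wrist")
print("cams",[np.round(-c["world_to_cam"][:3,:3].T@c["world_to_cam"][:3,3],3) for c in(S,D,W)])
bl=[blob(c,(100,120,60),(130,255,255),b) for c,b in((S,(260,140,300,190)),(D,(260,155,300,195)))]
print(bl,tri([S,D],[b[0] for b in bl]))
ma=[blob(c,(8,150,120),(20,255,255),b) for c,b in((S,(195,200,240,240)),(D,(200,205,240,245)))]
print("mand",tri([S,D],[b[0] for b in ma]))
k=1/1.5625
a=np.array
print("bowl rim",tri([S,D],[a([464,452])*k,a([441,428])*k]))
print("tap top",tri([S,D],[a([470,226])*k,a([473,255])*k]))
print("charger top",tri([S,D],[a([295,268])*k,a([319,293])*k]))
print("charger bot",atz(S,a([300,319])*k,0),atz(D,a([321,341])*k,0))
print("glass top",tri([S,D],[a([378,358])*k,a([375,350])*k]))
print("bottle top",tri([S,D],[a([407,150])*k,a([420,182])*k]))
print("flask top",tri([S,D],[a([487,128])*k,a([492,180])*k]))
print("shaker top",tri([S,D],[a([335,240])*k,a([359,277])*k]))
st=np.vstack([cv2.resize(c["image"][y:y+90,x:x+180],None,fx=3.3,fy=3.3,interpolation=cv2.INTER_CUBIC) for c,x,y in((S,165,140),(D,180,160))])
cv2.imwrite("pics/crop1.png",st)
cv2.imwrite("pics/wrist0.png",W["image"])
E
```

```text
cams [array([ 0.059, -0.579,  0.655]), array([ 0.041, -0.767,  0.459]), array([0.573, 0.074, 0.374])]
[(array([276.99285714, 162.17142857]), array([270, 156,  14,  14, 140], dtype=int32)), (array([278.73076923, 171.51923077]), array([273, 166,  13,  13, 104], dtype=int32))] (array([ 0.55596786, -0.08394404,  0.16643262]), [np.float64(0.3969750159698393), np.float64(0.35594483761707096)])
mand (array([ 0.41253117, -0.04192119,  0.0531494 ]), [np.float64(1.0728348699450014), np.float64(0.9872979583060164)])
bowl rim (array([ 0.41652557, -0.28993374,  0.03921913]), [np.float64(0.5378892493534767), np.float64(0.5270878379105884)])
tap top (array([ 0.64409792, -0.07175649,  0.1694311 ]), [np.float64(0.12566773357471708), np.float64(0.11252362115938556)])
charger top (array([0.44531912, 0.11781856, 0.08232056]), [np.float64(0.2528208451303809), np.float64(0.2244309985298303)])
charger bot [0.42699402 0.09252561 0.        ] [0.43230369 0.0916614  0.        ]
glass top (array([ 0.41855508, -0.12400006,  0.0774382 ]), [np.float64(0.1730472441525516), np.float64(0.16058302731145407)])
bottle top (array([0.58322832, 0.00140881, 0.28616661]), [np.float64(0.9891289293228239), np.float64(0.8411383043333461)])
flask top (array([ 0.73808339, -0.00644405,  0.27606157]), [np.float64(0.18896344586295813), np.float64(0.16216073273127954)])
shaker top (array([0.5347301 , 0.12909263, 0.09168658]), [np.float64(0.41954602100950567), np.float64(0.37214808836642344)])
```

View pics/crop1.png

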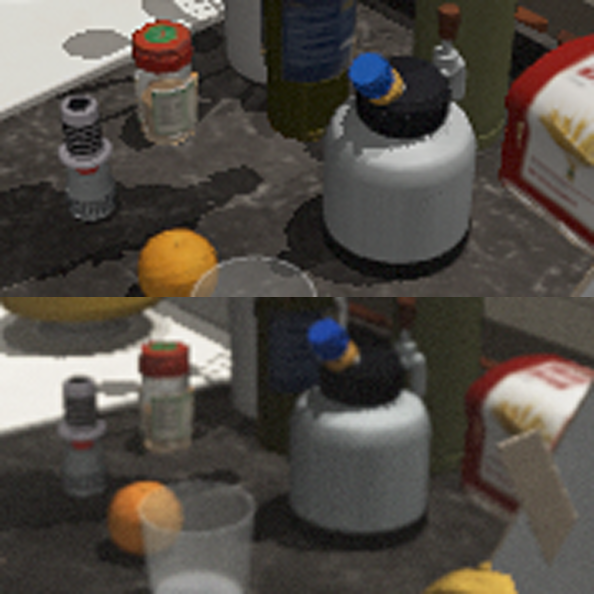

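View pics/wrist0.png

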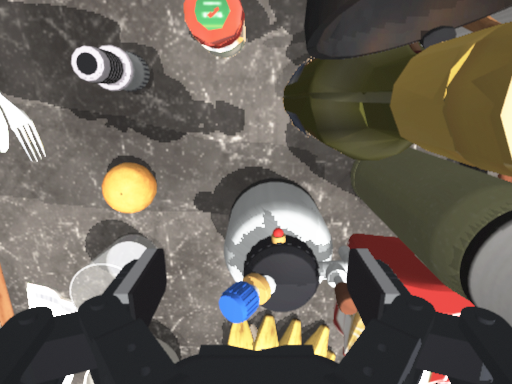

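```bash
python3 - <<'E'
from h import *
S=read_camera("scene");D=read_camera("side");W=read_camera("wrist")
bl=[blob(c,(100,120,60),(130,255,255),b)[0] for c,b in((S,(260,140,300,190)),(D,(260,155,300,195)),(W,(200,270,275,330)))]
print(bl,"cap3",tri([S,D,W],bl),"capSW",tri([S,W],[bl[0],bl[2]]))
f=3.3
s=lambda u,v:np.array([165+u/f,140+v/f]); d=lambda u,v:np.array([180+u/f,160+(v-297)/f])
print("keg cap top c W",atz(W,(284,273),.145), "S", atz(S,s(405,80),.145),"D",atz(D,d(368,360),.145))
print("keg bottom c S",atz(S,s(396,220),.02),"D",atz(D,d(360,500),.02))
print("tap knob",tri([S,D],[s(450,10),d(407,303)]),"W end",atz(W,(345,300),.17))
print("charger W top",atz(W,(91,63),.1),"flange",atz(W,(117,68),.058),"S top",atz(S,s(76,103),.1),"D",atz(D,d(79,382),.1), "Sflange",atz(S,s(84,152),.058),"D",atz(D,d(82,426),.058))
for nm,uv,z in(("glass rim",(92,290),.086),("mand",(130,188),.03),("shaker",(214,12),.09),("bottle neck",(460,90),.25),("bottle side",(285,95),.15),("bottle base?",(300,90),.05)): print(nm,atz(W,uv,z))
E
```

```text
[array([277.03597122, 162.15827338]), array([278.73786408, 171.36893204]), array([238.44739022, 301.62137531])] cap3 (array([ 0.55852705, -0.08126316,  0.16482699]), [np.float64(0.5863361018660542), np.float64(0.4458578437874942), np.float64(0.48048152388533255)]) capSW (array([ 0.55833522, -0.08143883,  0.16390628]), [np.float64(0.29103014596478466), np.float64(0.8266072396217714)])
keg cap top c W [ 0.59627097 -0.06762674  0.145     ] S [ 0.58954906 -0.08441998  0.145     ] D [ 0.58662294 -0.09857066  0.145     ]
keg bottom c S [ 0.5849756  -0.08865231  0.02      ] D [ 0.59223444 -0.08776796  0.02      ]
tap knob (array([ 0.6464999 , -0.07106862,  0.17259372]), [np.float64(0.15834436754947667), np.float64(0.1416328464068462)]) W end [ 0.64138149 -0.07579422  0.17      ]
charger W top [0.4376497  0.09981418 0.1       ] flange [0.44089594 0.09936813 0.058     ] S top [0.4320438  0.09865158 0.1       ] D [0.43236244 0.08879922 0.1       ] Sflange [0.43003856 0.09311671 0.058     ] D [0.43486086 0.09352225 0.058     ]
glass rim [ 0.39633777 -0.12521958  0.086     ]
mand [ 0.42721399 -0.02729737  0.03      ]
shaker [0.53846474 0.13916454 0.09      ]
bottle neck [0.65021449 0.07646041 0.25      ]
bottle side [0.59258976 0.07487862 0.15      ]
bottle base? [0.61606184 0.07991455 0.05      ]
```

Request:
{"method": "send_rows", "body": {
  "increments": [
    {"dx": 0,"dy": -1,"dz": 0.3,"roll": 0.6,"claw": 1},
    {"dx": -0.2,"dy": -2,"dz": 0.5,"roll": 1.8,"claw": 1},
    {"dx": -0.4,"dy": -3,"dz": 0.5,"roll": 3.0,"claw": 1},
    {"dx": -0.6,"dy": -3.2,"dz": 0.5,"roll": 4.2,"claw": 1},
    {"dx": -0.6,"dy": -3.2,"dz": 0.5,"roll": 5.4,"claw": 1}
  ]
}}

```text
clock: 1.02
tcp_pos: [0.5597, -0.0808, 0.2439]
orientation: [0.0, 0.395, 0.919, 0.0]
wrist_force: [0.8, -0.3, 0.3]
finger_gap: 0.0855
grip_force: 0.0
```

Request:
{"method": "send_rows", "body": {
  "increments": [
    {"roll": 1.3,"claw": 1},
    {"roll": 2.6,"claw": 1},
    {"roll": 3.9,"claw": 1},
    {"roll": 5.2,"claw": 1},
    {"roll": 6.5,"claw": 1}
  ]
}}

```text
schema error: expected keys dx, dy, dz, roll, claw
```

```bash
python3 - <<'E'
from h import *
from scipy.spatial.transform import Rotation as R
s=get_state(); print(s["tcp_pos"],s["joint_pos"],R.from_quat(np.r_[s["orientation"][1:],s["orientation"][0]]).as_matrix().round(3))
W=read_camera("wrist"); cv2.imwrite("pics/wrist1.png",W["image"])
print(np.round(-W["world_to_cam"][:3,:3].T@W["world_to_cam"][:3,3],3)); 
E
```

```text
[ 0.55972819 -0.08075094  0.24388667] [-2.85238574e-01  2.91560958e-01  4.69418154e-02  1.32613610e+00
  3.90826835e-05  5.27365185e-01] [[-0.688  0.726  0.   ]
 [ 0.726  0.688  0.   ]
 [-0.     0.    -1.   ]]
[ 0.506 -0.027  0.387]
```

View pics/wrist1.png

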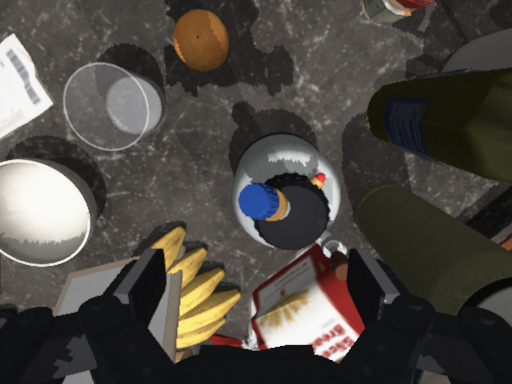

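```bash
python3 - <<'E'
from h import *
from scipy.optimize import least_squares
W=read_camera("wrist");S=read_camera("scene");D=read_camera("side")
print(W["fx"])
bl=[blob(c,(100,120,60),(130,255,255),b)[0] for c,b in((S,(260,140,300,190)),(D,(260,155,300,195)),(W,(220,170,300,230)))]
print(bl,"tri",tri([S,D,W],bl),tri([S,W],[bl[0],bl[2]]))
print("disc",atz(W,(291,211),.145),"tap",atz(W,(335,246),.13),"knob",atz(W,(342,270),.175))
s35,c35=np.sin(np.radians(35)),np.cos(np.radians(35))
def pts(p):
    x,y,t=p; u=np.array([np.cos(t),np.sin(t)]); k=np.array([x,y])
    d=-.006
    return np.r_[k-u*(.038+d*s35),.170+d*c35],np.r_[k,.145]
def f(p):
    a,b=pts(p)
    return np.concatenate([proj(S,a)[0]-bl[0],proj(D,a)[0]-bl[1],proj(W,a)[0]-bl[2],proj(W,b)[0]-(291,211)])
r=least_squares(f,[.59,-.08,.1]); print(r.x,np.degrees(r.x[2]),r.fun.round(1),pts(r.x))
k=1/1.5625
print("glass",atz(W,(98,107),.086),"bowl",atz(W,(38,213),.058),"mand",atz(W,(203,40),.03))
E
```

```text
311.3310442403269
[array([277.03597122, 162.15827338]), array([278.79047619, 171.64761905]), array([257.86556808, 201.03989592])] tri (array([ 0.5584781 , -0.08126012,  0.16445079]), [np.float64(0.45178868437448017), np.float64(0.3698196043658882), np.float64(0.22048104518271008)]) (array([ 0.55841424, -0.08110594,  0.1636106 ]), [np.float64(0.20339221448926578), np.float64(0.5982232410386202)])
disc [ 0.58913728 -0.0731125   0.145     ] tap [ 0.64773082 -0.07194068  0.13      ] knob [ 0.64208535 -0.07412373  0.175     ]
[ 0.59076173 -0.07282234  0.25106903] 14.385195953912898 [-0.1 -0.4 -0.6  0.1 -1.5 -0.7  1.6  1. ] (array([ 0.55728669, -0.08140805,  0.16508509]), array([ 0.59076173, -0.07282234,  0.145     ]))
glass [ 0.40529582 -0.13671851  0.086     ] bowl [ 0.41441882 -0.28946803  0.058     ] mand [ 0.42644365 -0.02554784  0.03      ]
```

Request:
{"method": "send_rows", "body": {
  "increments": [
    {"dx": 0,"dy": 0,"dz": 0,"roll": 1.3,"claw": 1},
    {"dx": 0,"dy": 0,"dz": 0,"roll": 2.6,"claw": 1},
    {"dx": 0,"dy": 0,"dz": 0,"roll": 3.9,"claw": 1},
    {"dx": 0,"dy": 0,"dz": 0,"roll": 5.2,"claw": 1},
    {"dx": 0,"dy": 0,"dz": 0,"roll": 6.5,"claw": 1}
  ]
}}

```text
clock: 1.85
tcp_pos: [0.5601, -0.0798, 0.2438]
orientation: [-0.0, -0.047, 0.999, 0.0]
wrist_force: [0.4, -0.5, -0.3]
finger_gap: 0.0853
grip_force: 0.0
```

```bash
python3 - <<'E'
from h import *
W=read_camera("wrist"); cv2.imwrite("pics/wrist2.png",W["image"])
b=blob(W,(100,120,60),(130,255,255)); print(b, atz(W,b[0],.165)); print(np.round(-W["world_to_cam"][:3,:3].T@W["world_to_cam"][:3,3],3), get_state()["orientation"])
E
```

```text
(array([256.55085509, 201.70927093]), array([ 238,  183,   38,   39, 1111], dtype=int32)) [ 0.55806242 -0.08110791  0.165     ]
[ 0.483 -0.088  0.387] [-1.51206203e-05 -4.99145883e-02  9.98753489e-01  4.72379396e-05]
```

View pics/wrist2.png

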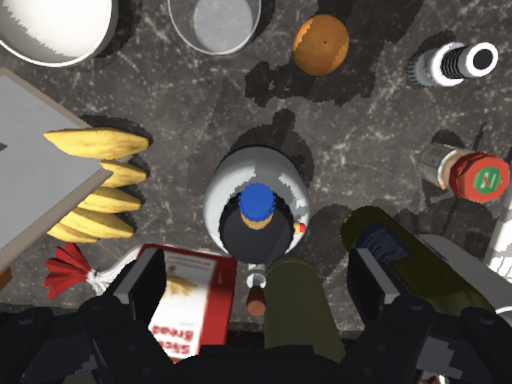

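Request:
{"method": "send_rows", "body": {
  "grip_force": 40,
  "increments": [
    {"dx": -0.24,"dy": -0.06,"dz": -1.2,"roll": 0,"claw": 1},
    {"dx": -0.24,"dy": -0.06,"dz": -2.4,"roll": 0,"claw": 0.6},
    {"dx": -0.24,"dy": -0.06,"dz": -3.2,"roll": 0,"claw": 0.4},
    {"dx": -0.24,"dy": -0.06,"dz": -3.67,"roll": 0,"claw": 0.2},
    {"dx": -0.24,"dy": -0.06,"dz": -3.67,"roll": 0,"claw": 0}
  ]
}}

```text
clock: 2.52
tcp_pos: [0.5536, -0.0813, 0.1514]
orientation: [-0.001, -0.045, 0.999, 0.0]
wrist_force: [-0.4, 0.5, -0.4]
finger_gap: 0.0427
grip_force: 0.0
```

Request:
{"method": "send_rows", "body": {
  "increments": [
    {"dx": 0,"dy": 0,"dz": 0,"roll": 0,"claw": -0.3},
    {"dx": 0,"dy": 0,"dz": 0,"roll": 0,"claw": -0.6},
    {"dx": 0,"dy": 0,"dz": 0,"roll": 0,"claw": -1},
    {"dx": 0,"dy": 0,"dz": 0,"roll": 0,"claw": -1},
    {"dx": 0,"dy": 0,"dz": 0,"roll": 0,"claw": -1}
  ]
}}

```text
clock: 3.15
tcp_pos: [0.5546, -0.0817, 0.1531]
orientation: [0.001, -0.045, 0.999, -0.0]
wrist_force: [-1.1, 0.4, 6.1]
finger_gap: 0.0242
grip_force: 39.6
```

Request:
{"method": "send_rows", "body": {
  "increments": [
    {"dx": -0.17,"dy": -0.02,"dz": 0.25,"roll": 0,"claw": -1},
    {"dx": -0.34,"dy": -0.03,"dz": 0.49,"roll": 0,"claw": -1},
    {"dx": -0.51,"dy": -0.05,"dz": 0.74,"roll": 0,"claw": -1},
    {"dx": -0.69,"dy": -0.07,"dz": 0.98,"roll": 0,"claw": -1},
    {"dx": -0.8,"dy": -0.08,"dz": 2.2,"roll": 0,"claw": -1}
  ]
}}

```text
clock: 3.78
tcp_pos: [0.5321, -0.0833, 0.2059]
orientation: [-0.002, -0.045, 0.999, 0.001]
wrist_force: [-0.3, -0.9, 0.1]
finger_gap: 0.024
grip_force: 39.3
```

```bash
python3 - <<'E'
from h import *
W=read_camera("wrist");S=read_camera("scene")
b=[blob(c,(100,120,60),(130,255,255)) for c in (S,W)]; print(b, tri([S,W],[x[0] for x in b]),get_state()["tcp_pos"])
cv2.imwrite("pics/w3.png",np.hstack([cv2.resize(W["image"],(400,300)),cv2.resize(S["image"][60:240,160:400],(400,300))]))
E
```

```text
[(array([269.21666667, 142.96666667]), array([266, 137,   7,  14,  60], dtype=int32)), (array([256.25677267, 275.99607381]), array([ 230,  245,   53,   62, 2547], dtype=int32))] (array([ 0.53001382, -0.08444703,  0.2275528 ]), [np.float64(0.40645782286345483), np.float64(1.9509042721552736)]) [ 0.53514309 -0.08420655  0.21024885]
```

View pics/w3.png

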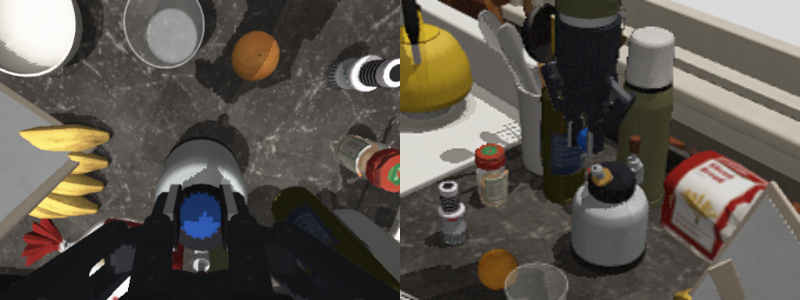

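```bash
python3 - <<'E'
from h import *
S=read_camera("scene");D=read_camera("side")
k=1/1.5625;a=np.array
for n,u,v in(("top-left",(597,268),(580,266)),("bottom-near",(547,482),(527,466)),("right-top",(663,357),(624,335)),("bottom-left",(517,392),(507,395)),("bowl rim L",(411,445),(390,425)),("bowl rim R",(518,458),(495,433))): print(n,tri([S,D],[a(u)*k,a(v)*k]))
E
```

```text
top-left (array([ 0.64826157, -0.28656884,  0.20880413]), [np.float64(1.14207230280297), np.float64(1.0489822663650172)])
bottom-near (array([ 0.48324354, -0.37457135,  0.00618492]), [np.float64(0.515951963635086), np.float64(0.5229500203664516)])
right-top (array([ 0.59976256, -0.40839677,  0.16996298]), [np.float64(3.6012881858690258), np.float64(3.432618055242631)])
bottom-left (array([ 0.55433606, -0.2625322 ,  0.02557227]), [np.float64(0.26048524032408976), np.float64(0.2535198262470929)])
bowl rim L (array([ 0.37996963, -0.2304334 ,  0.02441696]), [np.float64(1.440774173637791), np.float64(1.3969554414611678)])
bowl rim R (array([ 0.45687471, -0.34298078,  0.04641405]), [np.float64(0.2737214372273362), np.float64(0.27142643245494147)])
```

Request:
{"method": "send_rows", "body": {
  "increments": [
    {"dx": -1.0,"dy": -1.2,"dz": 0,"roll": 0,"claw": -1},
    {"dx": -2.4,"dy": -3.0,"dz": 0,"roll": 0,"claw": -1},
    {"dx": -3.7,"dy": -4.8,"dz": 0,"roll": 0,"claw": -1},
    {"dx": -4.6,"dy": -6.6,"dz": 0,"roll": 0,"claw": -1},
    {"dx": -4.9,"dy": -8.1,"dz": -0.5,"roll": 0,"claw": -1}
  ]
}}

```text
clock: 4.6
tcp_pos: [0.4102, -0.2876, 0.1943]
orientation: [0.0, -0.045, 0.999, -0.0]
wrist_force: [1.3, -0.3, -0.7]
finger_gap: 0.0236
grip_force: 39.3
```

Request:
{"method": "send_rows", "body": {
  "increments": [
    {"dx": 0,"dy": 0,"dz": -1.5,"roll": 0,"claw": -1},
    {"dx": 0,"dy": 0,"dz": -3.2,"roll": 0,"claw": -1},
    {"dx": 0,"dy": 0,"dz": -4.8,"roll": 0,"claw": -1},
    {"dx": 0,"dy": 0,"dz": -6.0,"roll": 0,"claw": -1},
    {"dx": 0,"dy": 0,"dz": -6.4,"roll": 0,"claw": -1}
  ]
}}

```text
clock: 5.22
tcp_pos: [0.4096, -0.2843, 0.0319]
orientation: [-0.002, -0.045, 0.999, 0.002]
wrist_force: [-0.0, 1.1, 0.5]
finger_gap: 0.0244
grip_force: 39.3
```

Request:
{"method": "send_rows", "body": {
  "increments": [
    {"dx": 0,"dy": 0,"dz": 0,"roll": 0,"claw": -0.3},
    {"dx": 0,"dy": 0,"dz": 0,"roll": 0,"claw": 0},
    {"dx": 0,"dy": 0,"dz": 0.1,"roll": 0,"claw": 0},
    {"dx": 0,"dy": 0,"dz": 1.5,"roll": 0,"claw": 0},
    {"dx": 0,"dy": 0,"dz": 3.5,"roll": 0,"claw": 0}
  ]
}}

```text
clock: 5.85
tcp_pos: [0.4109, -0.2854, 0.1229]
orientation: [-0.001, -0.045, 0.999, 0.001]
wrist_force: [1.7, 0.1, 0.0]
finger_gap: 0.0427
grip_force: 0.0
```

Request:
{"method": "send_rows", "body": {
  "increments": [
    {"dx": 0,"dy": 0,"dz": 1.5,"roll": 0,"claw": 0.3},
    {"dx": 0,"dy": 0.8,"dz": 3.0,"roll": 0,"claw": 0.6},
    {"dx": 0,"dy": 2.2,"dz": 3.5,"roll": 0,"claw": 1},
    {"dx": 0,"dy": 4,"dz": 3.5,"roll": 0,"claw": 1},
    {"dx": 0,"dy": 6,"dz": 3.5,"roll": 0,"claw": 1}
  ]
}}

```text
clock: 6.48
tcp_pos: [0.4119, -0.1353, 0.211]
orientation: [0.001, -0.045, 0.999, -0.001]
wrist_force: [0.7, -0.4, 0.0]
finger_gap: 0.0852
grip_force: 0.0
```

```bash
python3 - <<'E'
from h import *
S=read_camera("scene");D=read_camera("side")
for c in(S,D):
    try: b=blob(c,(100,120,50),(130,255,255),(230,250,340,330));print(b,atz(c,b[0],.02))
    except Exception as e: print(e)
print(get_state()["tcp_pos"])
E
```

```text
(array([295.95121951, 293.16463415]), array([290, 286,  13,  16, 164], dtype=int32)) [ 0.42064615 -0.28629718  0.02      ]
(array([283.73793103, 279.82758621]), array([278, 273,  12,  15, 145], dtype=int32)) [ 0.42270471 -0.28589952  0.02      ]
[ 0.41083163 -0.13226878  0.21078967]
```

Request:
{"method": "send_rows", "body": {
  "increments": [
    {"dx": 0.2,"dy": 1.3,"dz": 0,"roll": 0,"claw": 1},
    {"dx": 0.5,"dy": 3.3,"dz": 0,"roll": 0,"claw": 1},
    {"dx": 0.8,"dy": 5.6,"dz": 0,"roll": 0,"claw": 1},
    {"dx": 1.0,"dy": 7.8,"dz": 0,"roll": 0,"claw": 1},
    {"dx": 1.0,"dy": 9.1,"dz": 0,"roll": 0,"claw": 1}
  ]
}}

```text
clock: 7.2
tcp_pos: [0.4372, 0.0933, 0.2106]
orientation: [0.001, -0.046, 0.999, 0.0]
wrist_force: [-0.0, -0.1, -0.1]
finger_gap: 0.0853
grip_force: 0.0
```

```bash
python3 - <<'E'
from h import *
W=read_camera("wrist")
cv2.imwrite("pics/w4.png",cv2.resize(W["image"],(800,600)))
print(get_state()["tcp_pos"],[(z,atz(W,(256,200),z)) for z in(.058,.1)])
E
```

```text
[0.43688127 0.09558488 0.21050764] [(0.058, array([0.45878142, 0.09358414, 0.058     ])), (0.1, array([0.4446959 , 0.09235281, 0.1       ]))]
```

View pics/w4.png

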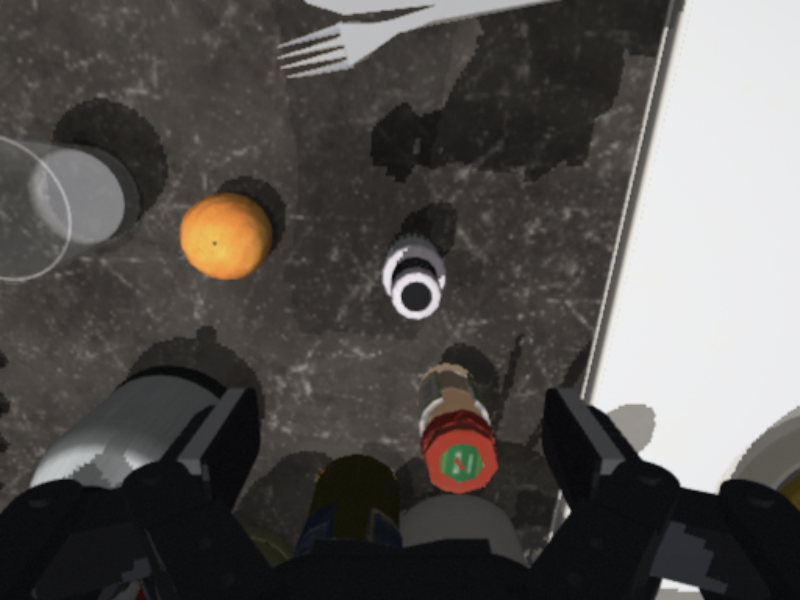

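```bash
python3 - <<'E'
from h import *
W=read_camera("wrist")
a=1/1.5625
print(get_state()["tcp_pos"],atz(W,(415*a,295*a),.1),atz(W,(414*a,272*a),.058),atz(W,(413*a,262*a),.04))
E
```

```text
[0.43690041 0.09366253 0.21040409] [0.43354082 0.10205893 0.1       ] [0.43097199 0.10240907 0.058     ] [0.42865846 0.10200487 0.04      ]
```

Request:
{"method": "send_rows", "body": {
  "grip_force": 30,
  "increments": [
    {"dx": -0.2,"dy": 0.2,"dz": -1.5,"roll": 0,"claw": 1},
    {"dx": -0.2,"dy": 0.2,"dz": -3.2,"roll": 0,"claw": 1},
    {"dx": -0.2,"dy": 0.2,"dz": -4.8,"roll": 0,"claw": 0.6},
    {"dx": -0.2,"dy": 0.2,"dz": -5.7,"roll": 0,"claw": 0.3},
    {"dx": -0.2,"dy": 0.2,"dz": -5.9,"roll": 0,"claw": 0}
  ]
}}

```text
clock: 7.92
tcp_pos: [0.4309, 0.0954, 0.0612]
orientation: [-0.001, -0.045, 0.999, -0.0]
wrist_force: [-0.3, -0.1, 0.9]
finger_gap: 0.0426
grip_force: 0.0
```

Request:
{"method": "send_rows", "body": {
  "increments": [
    {"dx": 0,"dy": 0,"dz": 0,"roll": 0,"claw": -0.2},
    {"dx": 0,"dy": 0,"dz": 0,"roll": 0,"claw": -0.4},
    {"dx": 0,"dy": 0,"dz": 0,"roll": 0,"claw": -1},
    {"dx": 0,"dy": 0,"dz": 0,"roll": 0,"claw": -1},
    {"dx": 0,"dy": 0,"dz": 0,"roll": 0,"claw": -1}
  ]
}}

```text
clock: 8.55
tcp_pos: [0.4328, 0.0963, 0.0632]
orientation: [0.001, -0.045, 0.999, -0.0]
wrist_force: [1.4, -0.4, 6.7]
finger_gap: 0.0273
grip_force: 30.3
```

Request:
{"method": "send_rows", "body": {
  "grip_force": 20,
  "increments": [
    {"dx": 0,"dy": 0,"dz": 0,"roll": 0,"claw": -1},
    {"dx": -0.3,"dy": -0.03,"dz": 0.02,"roll": 0,"claw": -1},
    {"dx": -0.6,"dy": -0.06,"dz": 0.04,"roll": 0,"claw": -1},
    {"dx": -0.9,"dy": -0.09,"dz": 0.05,"roll": 0,"claw": -1},
    {"dx": -1.2,"dy": -0.12,"dz": 0.03,"roll": 0,"claw": -1}
  ]
}}

```text
clock: 9.18
tcp_pos: [0.4018, 0.0936, 0.0632]
orientation: [0.001, -0.045, 0.999, 0.0]
wrist_force: [4.4, 0.4, 3.4]
finger_gap: 0.027
grip_force: 29.5
```

```bash
python3 - <<'E'
from h import *
S=read_camera("scene");D=read_camera("side")
W=read_camera("wrist")
g=get_state();t=g["tcp_pos"];print(t,g["wrist_force"],g["finger_gap"])
crops=[]
for c,s in((S,1),(D,1)):
    u,v=proj(c,[t])[0].astype(int);print(u-50,v-45)
    crops.append(cv2.resize(c["image"][v-45:v+45,u-50:u+50],(400,360),interpolation=cv2.INTER_CUBIC))
cv2.imwrite("pics/t1.png",np.hstack(crops))
E
```

```text
[0.40138143 0.09354164 0.06316458] [1.6825707  0.60485017 4.44710127] 0.027230136602495514
130 144
143 155
```

View pics/t1.png

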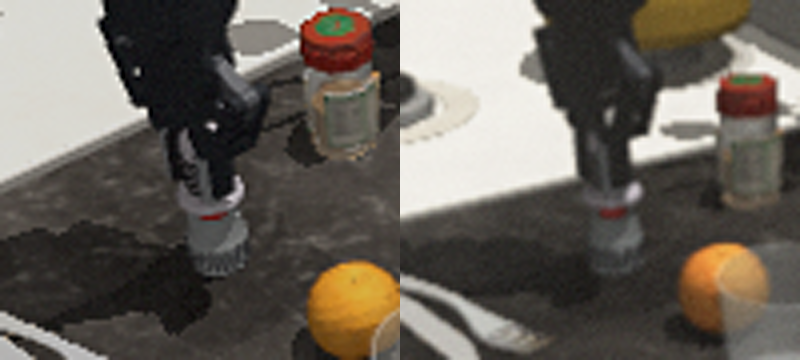

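Request:
{"method": "send_rows", "body": {
  "grip_force": 60,
  "increments": [
    {"dx": 0,"dy": 0,"dz": 0,"roll": 0,"claw": -1},
    {"dx": 0,"dy": 0,"dz": 1.2,"roll": 0,"claw": -1},
    {"dx": 0,"dy": 0,"dz": 3.5,"roll": 0,"claw": -1},
    {"dx": 0,"dy": 0,"dz": 5.8,"roll": 0,"claw": -1},
    {"dx": 0,"dy": 0,"dz": 8.0,"roll": 0,"claw": -1}
  ]
}}

```text
clock: 9.95
tcp_pos: [0.3995, 0.0934, 0.2633]
orientation: [-0.002, -0.045, 0.999, 0.0]
wrist_force: [1.4, -0.2, -3.3]
finger_gap: 0.0266
grip_force: 59.4
```

Request:
{"method": "send_rows", "body": {
  "increments": [
    {"dx": 0.6,"dy": -0.7,"dz": 0.1,"roll": 0,"claw": -1},
    {"dx": 2.0,"dy": -2.2,"dz": 0.1,"roll": 0,"claw": -1},
    {"dx": 3.8,"dy": -4.2,"dz": 0.1,"roll": 0,"claw": -1},
    {"dx": 5.4,"dy": -6.0,"dz": 0.1,"roll": 0,"claw": -1},
    {"dx": 6.28,"dy": -7.0,"dz": 0.1,"roll": 0,"claw": -1}
  ]
}}

```text
clock: 10.58
tcp_pos: [0.5584, -0.0835, 0.2627]
orientation: [-0.003, -0.044, 0.999, 0.001]
wrist_force: [0.1, 0.9, -1.9]
finger_gap: 0.0268
grip_force: 59.7
```

```bash
python3 - <<'E'
from h import *
S=read_camera("scene");D=read_camera("side")
W=read_camera("wrist")
g=get_state();t=g["tcp_pos"];print(t,g["wrist_force"],g["finger_gap"])
crops=[]
for c in(S,D):
    u,v=proj(c,[t-[0,0,.06]])[0].astype(int);print(u-33,v-40)
    crops.append(cv2.resize(c["image"][v-40:v+35,u-33:u+33],(396,450),interpolation=cv2.INTER_CUBIC))
cv2.imwrite("pics/t2.png",np.hstack(crops))
E
```

```text
[ 0.55765943 -0.0825963   0.26247788] [-0.87500443  0.64134582 -2.46919057] 0.026761814547377624
245 107
245 117
```

View pics/t2.png

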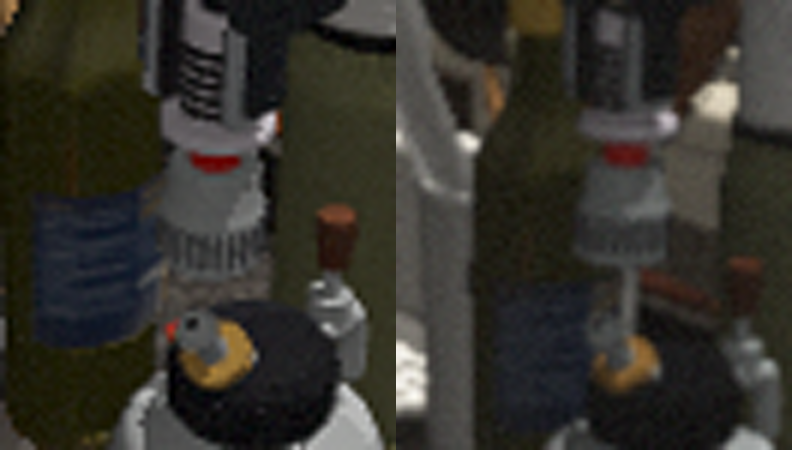

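```bash
python3 - <<'E'
from h import *
S=read_camera("scene");D=read_camera("side")
s=lambda u,v:np.array([245+u/6,107+v/6]); d=lambda u,v:np.array([245+(u-396)/6,117+v/6])
t=get_state()["tcp_pos"];k=np.array([np.cos(.097),np.sin(.097),0])
P={}
for n,a,b in(("tip",s(193,325),d(606,325)),("mouth",s(215,259),d(621,254)),("flange",s(217,128),d(629,120))):
    P[n],r=tri([S,D],[a,b]); print(n,P[n].round(4),np.round(r,2))
print(t)
for n in P:
    q=P[n]-P["tip"]; print(n,"rel tip: kx %.4f ky %.4f z %.4f"%(q@k,q@[-k[1],k[0],0],q[2]))
# model reprojection
T=np.array([.5547,-.0813,.17])
for m in (t-[0,0,.063],): print("pred mouth px",proj(S,m)*6-[245*6,107*6],proj(D,m)*6-[245*6-396,117*6])
print("pred tip",proj(S,T)*6-[245*6,107*6],proj(D,T)*6-[245*6-396,117*6])
E
```

```text
tip [ 0.562  -0.0796  0.1646] [0.85 0.76]
mouth [ 0.5628 -0.0881  0.1976] [0.7  0.62]
flange [ 0.5629 -0.0883  0.2525] [1.62 1.41]
[ 0.5568977  -0.08091115  0.26365359]
tip rel tip: kx 0.0000 ky 0.0000 z 0.0000
mouth rel tip: kx 0.0000 ky -0.0085 z 0.0329
flange rel tip: kx 0.0001 ky -0.0087 z 0.0879
pred mouth px [[193.55238007 247.80766567]] [[595.43173314 246.1476954 ]]
pred tip [[187.06051294 320.35443866]] [[590.27006771 318.53208694]]
```

```bash
python3 - <<'E'
from h import *
W=read_camera("wrist");t=get_state()["tcp_pos"]
k=np.array([np.cos(.097),np.sin(.097),0])
print("pred top",[(o,proj(W,t+[0,0,.037]+k*o).round(1)) for o in(-.004,0,.004,.008)])
g=cv2.cvtColor(W["image"],cv2.COLOR_BGR2GRAY)
u,v=proj(W,t+[0,0,.037])[0].astype(int)
sub=g[v-70:min(v+70,384),u-60:u+60]; 
sm=cv2.resize(sub,(40,sub.shape[0]//3),interpolation=cv2.INTER_AREA)
print(u-60,v-70)
for r in sm: print("".join(" .:-=+*#%@"[min(9,int(x)//26)] for x in r))
E
```

```text
pred top [(-0.004, array([[260.4, 292.2]])), (0, array([[260.4, 300.9]])), (0.004, array([[260.4, 309.4]])), (0.008, array([[260.4, 317.7]]))]
200 230
----+@@*:==++++++++++++++++==:=@@+::::::
--==-#@#-=++++++=====+++++++=-+%*:::::::
--------:.++++=::....:-=+++=.:---.::::::
--------..=++-..::::::..-++= :---:::::::
-=------..==:..........:.-+= .---:::::::
+-..---: .=:...::::.:::...-- .---:...:::
:  .---:  -..:.....:.......:  :---. ..::
   :---.  ....::::...::.....  :---.  ..:
...:---.   ..:.....:....:..   :---:....:
...----.   ...::::...:::....  .---:....:
...---:    ..:. ...:....:...  .----.....
  :---:   .:..:---==--:.....   :---.   .
 .----.   ...--======----:..   :---:   .
 .----.   .:--=======-----:..  .----.   
 .:-=-.   :---=======------:   .==-:. . 
  ..-=.  .----==========----. ..=-.     
.   :=.  ---===+++++++====--: ..=.   .  
.   .:. .--==++++++++++++=--- ..:.  ....
.     . :-==++++++++++++++=--...     ...
      . :=+++++++====++++++=-...     .  
      ..-=++++=:.   ..-+++++=:..        
      ..-++++-.        :+++++:..        
  .   ..=+++=.          :++++-..        
      ..++++:            -+++-..        
      ..=+++.            :+++=..        
      ..=++=     ..      .+++-..        
      ..=+++.  .......   :+++:.         
      ..=@%%-.........   -+++...        
      ::-%@@%:..........:@@@*..:        
     .-:-=@@@#:........-%@@@-..:        
     .---:+@@@%=:....:+%@@@=...:        
     .---:.+@@@@%####@@@@%-......      .
     :---.  :*@@@@@@@@@%*-.......      .
     :---.    :+*##%%*=:.........      .
     :--:.         ...:..........       
     :--:.           .:..........       
     :--:            .:..........       
     .::.           ..:..........       
               .............            
                .......                 
                                       .
                                       .
```

Request:
{"method": "send_rows", "body": {
  "increments": [
    {"dx": -0.08,"dy": 0.03,"dz": -0.4,"roll": 0,"claw": -1},
    {"dx": -0.08,"dy": 0.03,"dz": -0.8,"roll": 0,"claw": -1},
    {"dx": -0.08,"dy": 0.03,"dz": -1.0,"roll": 0,"claw": -1},
    {"dx": -0.08,"dy": 0.03,"dz": -1.12,"roll": 0,"claw": -1},
    {"dx": -0.08,"dy": 0.03,"dz": -1.24,"roll": 0,"claw": -1}
  ]
}}

```text
clock: 11.5
tcp_pos: [0.5566, -0.0808, 0.2343]
orientation: [0.0, -0.045, 0.999, -0.0]
wrist_force: [-0.2, 0.0, -2.8]
finger_gap: 0.0265
grip_force: 59.8
```

Request:
{"method": "send_rows", "body": {
  "increments": [
    {"dx": 0,"dy": 0,"dz": 0,"roll": 0,"claw": -1},
    {"dx": 0,"dy": 0,"dz": -0.05,"roll": 0,"claw": -1},
    {"dx": 0,"dy": 0,"dz": -0.1,"roll": 0,"claw": -1},
    {"dx": 0,"dy": 0,"dz": -0.15,"roll": 0,"claw": -1},
    {"dx": 0,"dy": 0,"dz": -0.15,"roll": 0,"claw": -1}
  ]
}}

```text
clock: 12.12
tcp_pos: [0.5565, -0.0808, 0.2305]
orientation: [-0.0, -0.045, 0.999, 0.0]
wrist_force: [0.4, 0.1, -2.9]
finger_gap: 0.0268
grip_force: 59.8
```

Request:
{"method": "send_rows", "body": {
  "increments": [
    {"dx": 0,"dy": 0,"dz": -0.05,"roll": 0,"claw": -1},
    {"dx": 0,"dy": 0,"dz": -0.1,"roll": 0,"claw": -1},
    {"dx": 0,"dy": 0,"dz": -0.15,"roll": 0,"claw": -1},
    {"dx": 0,"dy": 0,"dz": -0.2,"roll": 0,"claw": -1},
    {"dx": 0,"dy": 0,"dz": -0.2,"roll": 0,"claw": -1}
  ]
}}

```text
clock: 12.75
tcp_pos: [0.5572, -0.0807, 0.226]
orientation: [0.001, -0.045, 0.999, 0.0]
wrist_force: [2.3, 1.3, 0.2]
finger_gap: 0.0268
grip_force: 60.2
```

Request:
{"method": "send_rows", "body": {
  "grip_force": 20,
  "increments": [
    {"dx": 0,"dy": 0.02,"dz": 0.03,"roll": 0,"claw": -1},
    {"dx": -0.2,"dy": 0,"dz": 0.02,"roll": 0,"claw": -1},
    {"dx": -0.4,"dy": -0.02,"dz": 0,"roll": 0,"claw": -1},
    {"dx": -0.6,"dy": -0.04,"dz": -0.04,"roll": 0,"claw": -1},
    {"dx": -0.79,"dy": -0.06,"dz": -0.08,"roll": 0,"claw": -1}
  ]
}}

```text
clock: 13.38
tcp_pos: [0.5385, -0.0821, 0.2248]
orientation: [0.003, -0.046, 0.999, 0.0]
wrist_force: [6.2, 3.0, 0.1]
finger_gap: 0.0265
grip_force: 61.4
```

```bash
cat > w.py <<'E'
from h import *
g=get_state();t=g["tcp_pos"];print(t,g["wrist_force"].round(1) if hasattr(g["wrist_force"],"round") else g["wrist_force"],g["ft_torque"],g["finger_gap"],g["grip_force"])
def asc(n,p,hx,hy,st):
    W=read_camera(n);u,v=proj(W,p)[0].astype(int);im=W["image"];h=cv2.cvtColor(im,cv2.COLOR_BGR2HSV)
    m=((h[...,0]<8)|(h[...,0]>172))&(h[...,1]>130)&(h[...,2]>70)
    y0,x0=max(v-hy,0),max(u-hx,0);s=im[y0:v+hy,x0:u+hx].copy();s=cv2.cvtColor(s,cv2.COLOR_BGR2GRAY);mm=m[y0:v+hy,x0:u+hx].astype(np.uint8)
    sz=(s.shape[1]//st,s.shape[0]//st);s=cv2.resize(s,sz,interpolation=cv2.INTER_AREA);mm=cv2.resize(mm,sz,interpolation=cv2.INTER_NEAREST)
    print(n,x0,y0)
    for r,q in zip(s,mm): print("".join("R" if b else " .:-=+*#%@"[min(9,int(x)//26)] for x,b in zip(r,q)))
E
python3 - <<'E'
from w import *
asc("scene",t-[0,0,.045],30,34,1)
E
```

```text
[ 0.53846503 -0.08206475  0.22476976] [6.2 3.  0.1] [ 0.85251982 -1.38979525  0.0630981 ] 0.02645754382960492 61.43518924713135
scene 241 125
----  .  . .... ...:  .    :-.          ...           ......
---- ...... ..  ...:.--.  :-:           ..        .  .......
----  .     . . ...:::.  .--:                        .......
----   .   ........::-.  .--:                       ........
---- .. .   .. .. .:::.  .----...       .          .........
----   .  .. .... .:::.   :-==-=-:              ..:.........
---- .. ...  . .. .:::.   :---==-.             .:::.........
---. ..  .    .....:::.   .-----:.. .    .       .:.........
---.  . .. .. ... .:::.   :-----::-:.             ..........
---.  ...  .  .....:::.    :----::-:.             ..........
---    .  . .. .. .:::.    ..:--::-:. .           ..........
---  . ..   . ... ..::.    ...   :::.             ..........
---   .. .  . ...  .::.    ..:::.:-:.     .       ..........
---   .... .. .... ..:.     ..   :::.    .        ..........
---.     ..  .. . ...:.    ...::.--:.    .        ..........
---   .    ...  ... .-.   .:..  .--:.     .
[... 2489 characters left out ...]
---------:..        .-#=**###
:::----------:.....:..:::::------------------::::---=***####
:::::----------:......::::::---------------------=###****###
:::::-----:-----:.....:::::------------------=*=*####****###
:::::---::-::--:......:::::::-----*******+=***************##
::::---------:----....:::::::-----*+++********************##
:::----------::--:....:::::::::---++************************
:::-----:-----::----..:::::::-----+++++*******************++
::::::::::-----::::--::::::::-----==+++++++************+++++
:::-::----::-:-:::::::::::::::------===++++++***+++++++++===
:::----::----::::::-:::::::::::-------=====+++++++++++======
:::::-:--::::-:-----:::::::::::--------=-===================
```

Request:
{"method": "send_rows", "body": {
  "grip_force": 20,
  "increments": [
    {"dx": -0.25,"dy": 0.0,"dz": -0.07,"roll": 0,"claw": -1},
    {"dx": -0.49,"dy": -0.01,"dz": -0.16,"roll": 0,"claw": -1},
    {"dx": -0.72,"dy": -0.03,"dz": -0.28,"roll": 0,"claw": -1},
    {"dx": -0.94,"dy": -0.05,"dz": -0.4,"roll": 0,"claw": -1},
    {"dx": -1.13,"dy": -0.07,"dz": -0.53,"roll": 0,"claw": -1}
  ]
}}

```text
clock: 14.05
tcp_pos: [0.5089, -0.0843, 0.2106]
orientation: [0.001, -0.045, 0.999, -0.0]
wrist_force: [5.0, 0.7, -0.1]
finger_gap: 0.0266
grip_force: 55.8
```

```bash
python3 - <<'E'
from w import *
asc("scene",t-[-.01,0,.03],30,28,1)
asc("side",t-[-.01,0,.03],28,26,1)
E
```

```text
[ 0.50886653 -0.08427426  0.21056146] [ 5.   0.7 -0.1] [ 0.22427031 -1.40462594  0.03104108] 0.02660234185458737 55.79148709774017
scene 235 135
---------.             .--::.     ..                    ....
---------   ..        .--.        .: .                  ....
---------   .. ..-:. .-=.         ....                  ....
---------   ...::-.  :=-                                ....
:--------.  ...:::.  :-.                     .          ....
:--------. .. .::-.  :=:          .                     ....
---------. .  .:::.  :=-             .        .         ....
:--------. ... .::.  :==-..:=               .....       ....
:--------.   ..::-.  .-=====-..          ..:.......     ....
:--------.    .:::.   :--==-:-:.        :==:::.......   ....
:--------... ..:::.    .:---:--:. .    -#*#::::.......  ....
---------.. ...::-.     .---::::.    ..-***=:::::...........
---------..  . .:-.      .:-.--:.     .-***+:::::::.........
:--------.. ....::.       ...--:.     .=****:::::::::.......
---------.. . ...:.         .--:.     :+****....:::::::.....
:--------... . ..-.      .:..-::.     :+
[... 4737 characters left out ...]
...:::.... .....
==*%%%##%@@#-:::::::. .................   .....   ......
+++###%%%@@#-::::::: ...................        ..... ..
%%%#++###**+-:::::-:... .. ............      .     . . .
@@%%*======-:::::-::.........  . . ....                 
##**=--:::::::::::::. ... . . .     ...           .     
+=--:.......::::::-:........ ... ....--.     .          
-:...........:::::-:.....  ..... .:----..   .  .     .  
:..... ......:::::::.. ..........:=---:..               
:............::::-::...... .....:=+---::...          .  
:............:::::::.  .........-++---:::....           
:............:::::::......... .:=++-:::::::::...... ....
:............:::::::...  ......:===::::::::::::..:::::::
```

```bash
python3 - <<'E'
from h import *
t=np.mean([get_state()["tcp_pos"]],0);g=t+[0,0,.019]
k=np.array([np.cos(.092),np.sin(.092),0])
for n,x0,y0 in(("scene",235,135),("side",238,142)):
    C=read_camera(n)
    for th in(20,28,35,42):
        a=-k*np.sin(np.radians(th))+np.array([0,0,np.cos(np.radians(th))]);p=k*np.cos(np.radians(th))+np.array([0,0,np.sin(np.radians(th))])
        m=g-.082*a
        pts=[m,m-.019*p,m+.019*p,m+.055*a,m+.055*a-.0205*p,m+.055*a+.0205*p]
        print(n,th,(proj(C,pts)-[x0,y0]).round(0).tolist())
T=np.array([.5547,-.0813,.17]); 
print("mouth-T at 35:", (lambda a:[((g-.082*a)-T)@k,((g-.082*a)-T)[2]])(-k*np.sin(.611)+np.array([0,0,np.cos(.611)])))
E
```

```text
scene 20 [[35.0, 35.0], [29.0, 41.0], [40.0, 29.0], [30.0, 19.0], [23.0, 26.0], [36.0, 13.0]]
scene 28 [[38.0, 32.0], [33.0, 38.0], [43.0, 25.0], [31.0, 18.0], [25.0, 25.0], [36.0, 11.0]]
scene 35 [[41.0, 28.0], [36.0, 35.0], [45.0, 21.0], [32.0, 17.0], [26.0, 25.0], [37.0, 9.0]]
scene 42 [[43.0, 24.0], [39.0, 32.0], [47.0, 17.0], [32.0, 15.0], [27.0, 24.0], [37.0, 7.0]]
side 20 [[33.0, 36.0], [28.0, 40.0], [39.0, 32.0], [28.0, 18.0], [21.0, 22.0], [34.0, 13.0]]
side 28 [[36.0, 34.0], [31.0, 39.0], [42.0, 29.0], [29.0, 17.0], [23.0, 22.0], [34.0, 12.0]]
side 35 [[39.0, 31.0], [34.0, 36.0], [44.0, 26.0], [30.0, 16.0], [24.0, 22.0], [35.0, 10.0]]
side 42 [[41.0, 28.0], [37.0, 34.0], [46.0, 22.0], [30.0, 15.0], [25.0, 22.0], [35.0, 8.0]]
mouth-T at 35: [np.float64(0.0003802102388541617), np.float64(-0.007982545927181367)]
```

Request:
{"method": "send_rows", "body": {
  "grip_force": 110,
  "increments": [
    {"dx": 0,"dy": 0,"dz": 0,"roll": 0,"claw": -1},
    {"dx": 0,"dy": 0,"dz": 0,"roll": 0,"claw": -1},
    {"dx": 0.05,"dy": 0,"dz": -0.07,"roll": 0,"claw": -1},
    {"dx": 0.1,"dy": 0.01,"dz": -0.14,"roll": 0,"claw": -1},
    {"dx": 0.14,"dy": 0.01,"dz": -0.2,"roll": 0,"claw": -1}
  ]
}}

```text
clock: 14.88
tcp_pos: [0.5123, -0.0838, 0.2049]
orientation: [0.0, -0.045, 0.999, 0.0]
wrist_force: [4.0, 1.7, -0.3]
finger_gap: 0.0256
grip_force: 108.1
```

Request:
{"method": "send_rows", "body": {
  "increments": [
    {"dx": 0.05,"dy": 0,"dz": -0.07,"roll": 0,"claw": -1},
    {"dx": 0.1,"dy": 0.01,"dz": -0.14,"roll": 0,"claw": -1},
    {"dx": 0.14,"dy": 0.01,"dz": -0.2,"roll": 0,"claw": -1},
    {"dx": 0.19,"dy": 0.02,"dz": -0.27,"roll": 0,"claw": -1},
    {"dx": 0.19,"dy": 0.02,"dz": -0.27,"roll": 0,"claw": -1}
  ]
}}

```text
clock: 15.5
tcp_pos: [0.5157, -0.0834, 0.1994]
orientation: [-0.001, -0.045, 0.999, -0.0]
wrist_force: [-3.3, 0.1, 9.5]
finger_gap: 0.0259
grip_force: 108.6
```

Request:
{"method": "send_rows", "body": {
  "increments": [
    {"dx": 0.03,"dy": 0,"dz": -0.05,"roll": 0,"claw": -1},
    {"dx": 0.07,"dy": 0.01,"dz": -0.1,"roll": 0,"claw": -1},
    {"dx": 0.1,"dy": 0.01,"dz": -0.15,"roll": 0,"claw": -1},
    {"dx": 0.14,"dy": 0.01,"dz": -0.2,"roll": 0,"claw": -1},
    {"dx": 0.14,"dy": 0.01,"dz": -0.2,"roll": 0,"claw": -1}
  ]
}}

```text
clock: 16.12
tcp_pos: [0.5187, -0.0832, 0.1948]
orientation: [-0.001, -0.045, 0.999, -0.0]
wrist_force: [-4.0, 0.7, 12.4]
finger_gap: 0.0259
grip_force: 108.6
```

```bash
python3 - <<'E'
from w import *
asc("side",t-[-.02,0,.015],24,26,1)
E
```

```text
[ 0.51872438 -0.08317271  0.19478996] [-4.   0.7 12.4] [-0.02942606  0.53841318 -0.00828237] 0.025896009159249538 108.61927270889282
side 248 141
--:.     . . .. .      ..            ..:::::::::
=-::.. .     .  .  .  .....          .::::-:::::
==--:::. . .    .     .... .   .    .:::::-----:
==----::..   . . .    ....       . .:-:::::-:---
===----:...    . ..  . ..  .    .  .::::::-:---:
-==----:..     ....      .  .      .:---:-::--:-
-=+=---::...  ......  .  .       ..:+*=:::----:-
:-===----:.....:.   .  .        .:+*++--:------:
:::---===-:...::      ..     ....:++=-:::::::::-
:::::----:.. .::. . . .      ....:---:::----::::
::::::::::.. .:::::.:.     .... ..---:::::::-:--
::::::::::.. .:---::::. .   ......---:...:::-::-
-:::::::::.. ..:--::::     .. . ..:--:.....::::-
::::::::::..  .::-::::.   ..... ..:--:........::
-:::::::::..   .:::::: .   .......:--...........
::::::::::..   ....:::.  . .:-=-.:---:..........
:::::::::::.     ..:::. . ..:-+*=:---:..........
:::::::-::...   ...:::. . ...-+**=---:..........
-::::::::::.    ...:::.    ..-+**+--::..........
-::::::::::.. ..  .:::.
[... 893 characters left out ...]
::::--=.......
%#-:::::::....................:.:::::::--.......
%%=::::-::..................::::::::::..........
%*-:::::::. ....................::::..... ......
@#-:::::::...................   .....   . ......
@#-::::--:. .................        ... . .. ..
*+:::::--:............... ..              .     
--::::::-:. .......  . ......                 . 
::::::::-:..... .... ... ....                   
...:::::::. .. .... . .....--.                  
...:::::-:.... ... ..  .:-:--.                . 
...:::::-:...... .. ...:=---:..                 
...:::::::..... ......:==---::...               
...:::::::....... .. .=++--:::::..              
...:::::::. .. ... ..:-=-:::::::::.:.....  .....
```

Request:
{"method": "send_rows", "body": {
  "increments": [
    {"dx": 0.03,"dy": 0,"dz": -0.04,"roll": 0,"claw": -1},
    {"dx": 0.05,"dy": 0,"dz": -0.08,"roll": 0,"claw": -1},
    {"dx": 0.08,"dy": 0.01,"dz": -0.11,"roll": 0,"claw": -1},
    {"dx": 0.1,"dy": 0.01,"dz": -0.15,"roll": 0,"claw": -1},
    {"dx": 0.1,"dy": 0.01,"dz": -0.15,"roll": 0,"claw": -1}
  ]
}}

```text
clock: 16.8
tcp_pos: [0.5209, -0.0829, 0.1913]
orientation: [-0.001, -0.045, 0.999, -0.001]
wrist_force: [-6.4, -0.1, 12.9]
finger_gap: 0.0261
grip_force: 108.8
```

Request:
{"method": "send_rows", "body": {
  "increments": [
    {"dx": 0.02,"dy": 0,"dz": -0.03,"roll": 0,"claw": -1},
    {"dx": 0.04,"dy": 0,"dz": -0.05,"roll": 0,"claw": -1},
    {"dx": 0.06,"dy": 0,"dz": -0.08,"roll": 0,"claw": -1},
    {"dx": 0.06,"dy": 0,"dz": -0.08,"roll": 0,"claw": -1},
    {"dx": 0.06,"dy": 0,"dz": -0.08,"roll": 0,"claw": -1}
  ]
}}

```text
clock: 17.42
tcp_pos: [0.5211, -0.083, 0.191]
orientation: [-0.002, -0.045, 0.999, -0.001]
wrist_force: [-13.9, 0.2, 25.9]
finger_gap: 0.026
grip_force: 110.2
```

Request:
{"method": "send_rows", "body": {
  "increments": [
    {"dx": -0.01,"dy": 0,"dz": 0.01,"roll": 0,"claw": -1},
    {"dx": -0.02,"dy": 0,"dz": 0.03,"roll": 0,"claw": -1},
    {"dx": -0.02,"dy": 0,"dz": 0.03,"roll": 0,"claw": -1},
    {"dx": -0.02,"dy": 0,"dz": 0.03,"roll": 0,"claw": -1},
    {"dx": -0.02,"dy": 0,"dz": 0.03,"roll": 0,"claw": -1}
  ]
}}

```text
clock: 18.05
tcp_pos: [0.5211, -0.083, 0.1911]
orientation: [-0.001, -0.045, 0.999, -0.001]
wrist_force: [-11.3, -0.6, 21.2]
finger_gap: 0.0259
grip_force: 110.2
```

```bash
python3 - <<'E'
from w import *
for n in("scene","side"):
    C=read_camera(n);u,v=proj(C,t-[-.02,0,.015])[0].astype(int);im=C["image"].astype(int)[v-22:v+14,u-20:u+20]
    m=(im[...,2]>60)&(im[...,2]>1.6*im[...,1])&(im[...,2]>1.6*im[...,0]);print(n,m.sum(),np.argwhere(m)[:8].tolist())
E
```

```text
[ 0.521087   -0.08297154  0.19111023] [-11.3  -0.6  21.2] [-0.07696306  1.6477729  -0.01397018] 0.02585153099796316 110.15962958335876
scene 0 []
side 6 [[16, 33], [16, 34], [17, 34], [17, 35], [17, 36], [18, 37]]
```

```bash
python3 -c "
from workcell import hand_in
print(hand_in())"
```

```text
the job is handed in; nothing more can be done
None
```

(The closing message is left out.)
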